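# Two baking kits at the nook

### The arm

A 6-joint arm with a two-finger parallel gripper is mounted at the origin on the work surface. World frame = base frame: x ahead of the robot, y to its left, z up, the work surface at z = 0. Lengths are in m, angles in rad, forces in N, time in s.
With the tool pointing down it reaches from about 0.25 to 0.775 m from the base axis. Payload 4 kg.
Tool frame: the origin (TCP) lies at the very end of the fingers, on their centre line; the grasp point (between the pads) lies 19 mm behind it; z points along the fingers, y is the direction in which the jaws open and shut (so a half turn about z gives the same grasp; the last joint's range is limited). The gripper opens to 94 mm and grips with 3 to 60 N. Pads are 16 mm wide; open, the fingers measure 119 mm over their backs; the gripper's body (75 mm by 177 mm) begins 78 mm behind the grasp point.
Start: joints at [1.243, 0.087, 1.371, -0, 1.684, -0.103], TCP at [0.123, 0.536, 0.206] pointing down, gripper open.
Joint ranges: [-3.1, 3.1], [-0.76, 2.03], [0.27, 2.55], [-1.08, 4.22], [0.17, 2.65], [-2.57, 2.57]. Speed limits (rad/s): [2.79, 2.79, 3.14, 3.14, 3.14, 3.14].

### API

Orientations are given as [roll, pitch, yaw] about the fixed x, y, z axes, in that order (R = Rz(yaw) Ry(pitch) Rx(roll)).
In Python, from bench import robot, snapshot, models gives the robot as it stands.
- The arm moves only by the tool arm_command, never from a script. Its argument "commands" is text: rows parted by semicolons, each of 7 numbers parted by spaces: the shift along the tool's x, y, z in mm, then the turn, a rotation vector about the tool's x, y, z in degrees, then the opening, from 0 (shut) to 1 (fully open). In form: tx ty tz rx ry rz hand; .... A call has 1 to 12 rows; each row shifts and turns the pose as measured when the row begins, along the tool's axes as they then stand; what a row does not reach is not made up. A row lasts 1/8 s, in which the tool goes at most 62.5 mm and 10.7 degrees, less where a joint would pass 70% of its speed; a pose out of reach is approached as far as the arm can. A call is refused whole if a number of a shift passes 62.5 or a number of a turn 10.7, either way. A call with a gripper value outside its range is refused whole. The fingers move at their own pace and stop on an object; the grip force is fixed at half the most. Time passes only in rows, so rows that do not move let the fingers close. It gives the time, the measured TCP pose, the force and the opening at its end, in the units of the state.
- robot.get_obs(): the state, without advancing time (a new reading comes with each control period).
- snapshot(name): name is "scene" or "top"; returns a dict with "img" (400x640x3 uint8, blue, green, red), "camera_matrix" (3x3 intrinsics, pixels), "origin" and "rotation" of the camera in the world. Camera axes: x right, y down, z forward; pixel columns grow to the right and rows downward; lengths in m; the calibration is good to about 2 mm. A picture is of the moment at which its call begins. There is no depth.
- robot.close_job(): hands the job in, once; it reports no verdict.
Trained networks look in a picture, given as the dict that the camera call returned (one of the last four; its "shot" number tells which), for a name from the list of things; names that differ only in an ending like _2 or _b are one class to them, and where a whole thing is asked for, a point or a joint stands for the part that bears it (a point fixed in the world has none). Each returns a list of dicts, best first, with "conf" (0 to 1); they miss things now and then, are a little off and sometimes report something else, mostly with a low value. They report only what shows in the picture. A call takes as long as a camera call. They do not tell look-alikes from the thing itself.
- models.spot_in(query, picture): "bbox" ([left, top, width, height] as shares, 0 to 1, of the picture: columns of its width, rows of its height, round what is visible of it).
- models.tip_of(query, picture): "centre" ([column, row] as shares, 0 to 1, of the picture: columns of its width, rows of its height: a listed point, or the origin of a listed thing).
The state is a dict: "time": time; "joint_positions": joint angles; "qvel": joint speeds; "joint_torque": joint torques, N m; "tool_pos": TCP position; "ee_rot": TCP orientation; "wrist_force": force on the tool from outside, world axes, zero at the start; "wrist_torque": the same for the moment, N m; "width": finger opening in m.
Only numpy, scipy, OpenCV 4.12 (cv2) and the standard library are available. Lean on these libraries where they do the work, as an engineer would, in place of code of your own. Each camera call takes 0.05 s, during which the arm holds its last target. There are 200 camera calls.

### The job

Make up two baking kits from the stock in the middle of the shelf. On the white plate: the large round cutter lying flat in the middle, with the square tin standing inside it. In the cedar tray: the square cutter lying flat in the middle of the wide compartment with the round cork-topped jar standing inside it, and the wooden tamper standing in the narrow compartment; keep the tin, the jar and the tamper upright and leave the small round cutter and the egg cup where they are.

Things in the scene. Friction and masses are not known exactly. Their poses are not given: they have to be found in the camera images.
- round_cutter_c (a point): Large round steel pastry cutter, an open ring lying flat: outer diameter 68 mm, wall 3 mm (62 mm inside), 30 mm high, 60 g. The point is its centre, 15 mm above its underside; z is up along its axis.
- square_cutter_c (a point): Square steel pastry cutter, an open square frame lying flat: 64 x 64 mm outside, wall 3 mm (58 x 58 mm inside), 30 mm high, 70 g. The point is its centre, 15 mm above its underside; x and y are square to its sides, z is up.
- tin_c (a point): Square-section aluminium tin with a black cap, standing: 30 x 30 mm and 86 mm high, plus a 26 x 26 mm cap 10 mm thick (96 mm in all), about 100 to 200 g. The point is its centre, 48 mm above its underside; x and y are square to its sides, z is up. To stand it inside a cutter (30 mm high) hold it high enough that the fingertips stay above the cutter.
- jar_c (a point): Round white ceramic jar with a cork, standing: body diameter 38 mm and 72 mm high, cork diameter 31 mm and 12 mm thick on top (84 mm in all), about 110 to 225 g. The point is its centre, 42 mm above its underside; z is up. To stand it inside a cutter (30 mm high) hold it high enough that the fingertips stay above the cutter.
- tamper_c (a point): Brown wooden dough tamper, standing: round foot 44 mm in diameter and 20 mm high, with a round handle 26 mm in diameter rising from it (84 mm high in all; a cone of up to 36 mm joins them from 20 to 30 mm height), about 85 to 170 g. The point is on its axis, 42 mm above its underside; z is up.
- plate: White melamine plate, fixed: flat inside floor 160 mm in diameter, 6 mm above the shelf; the flared rim is 220 mm in diameter and 14 mm high. Origin at the centre of its underside, at shelf height.
- tray: Shallow cedar tray, fixed: 215 mm along its x, 140 mm along its y, inside floor 6 mm above the shelf, walls 5 mm thick with their top 14 mm above the shelf. A cross wall divides it into a wide compartment (130 x 130 mm inside, centre at x = -37.5 mm, y = 0) and a narrow one (70 mm along x by 130 mm along y inside, centre at x = +67.5 mm, y = 0), in the tray's own axes. Origin at the centre of its underside, at shelf height; it may be turned any way round.
- small_cutter_c (a point): Small round steel pastry cutter, not wanted in either kit: outer diameter 44 mm, 30 mm high, lying flat among the stock. The point is its centre, 15 mm above its underside. Leave it where it is.
- egg_cup: Blue ceramic egg cup, bystander: 48 mm in diameter, 58 mm high, loose. Origin at the centre of its underside. Leave it where it is.
Not all that is in view belongs to the job. What is shaped like the part that bears tin_c but green is not meant.

How it is judged:
By the outcome, as a careful person would: the job done as asked, in the order asked, and still so for the second after the job is handed in, with the robot touching nothing.
It also fails if it takes over 115 s, if anything falls off the work surface, if the arm or the gripper's body presses on something with over 40 N, if the wrist force passes 120 N, or if a joint passes its speed limit or range.

## Working session

There is one attempt and no reset: what is moved stays moved. The work goes in short steps, Python scripts to look and compute and a tool call to move; the robot and the scene stay as the last step left them, time stands still between calls to the robot, and variables do not carry over. Pictures are saved under pics/ and viewed, about 12 in all and at most 16, crops included, and the job is handed in when it is done.

Besides the shell and the picture viewer there is one more tool, called after "Request:" by a JSON object that holds its "op" and its "data", one argument or row to a line. arm_command: Moves the arm, as the interface text tells. Its arguments: {"type":"object","properties":{"commands":{"type":"string"}},"required":["commands"]}

```bash
mkdir -p pics; ls
cat > h.py <<'E'
import numpy as np, cv2
from bench import robot, snapshot, models
def ray(p,c):
    K=np.array(p["camera_matrix"]);R=np.array(p["rotation"]);o=np.array(p["origin"])
    return o,R@np.linalg.solve(K,[c[0],c[1],1.])
def atz(p,c,z):
    o,d=ray(p,c); return o+d*(z-o[2])/d[2]
def proj(p,X):
    K=np.array(p["camera_matrix"]);R=np.array(p["rotation"]);o=np.array(p["origin"])
    q=K@(R.T@(np.array(X)-o)); return q[:2]/q[2]
Z=dict(round_cutter_c=.015,square_cutter_c=.015,tin_c=.048,jar_c=.042,tamper_c=.042,plate=0,tray=0,small_cutter_c=.015,egg_cup=0)
E
python3 - <<'E'
from h import *
for n in("scene","top"):
    p=snapshot(n); cv2.imwrite(f"pics/{n}0.png",p["img"]); print(n,p["origin"],np.round(p["rotation"],3).tolist(),p["camera_matrix"])
    for k,z in Z.items():
        for r in models.tip_of(k,p)[:3]:
            c=np.array(r["centre"])*[640,400]; print(k,round(r["conf"],2),c.round(1),atz(p,c,z)[:2].round(4))
print(robot.get_obs())
E
```

```text
pics
scene [ 0.8341549  -0.49890736  0.78963677] [-2.486, 0.004, 0.53] [[392.52009079   0.         321.17260569]
 [  0.         392.52009079 200.53765167]
 [  0.           0.           1.        ]]Traceback (most recent call last):
  File "<stdin>", line 6, in <module>
  File "h.py", line 7, in atz
    o,d=ray(p,c); return o+d*(z-o[2])/d[2]
                                      ~^^^
IndexError: invalid index to scalar variable.
```

```bash
sed -i 's/R=np.array(p\["rotation"\])/R=Rot.from_euler("xyz",p["rotation"]).as_matrix()/; 1a from scipy.spatial.transform import Rotation as Rot' h.py
python3 - <<'E'
from h import *
for n in("scene","top"):
    p=snapshot(n); cv2.imwrite(f"pics/{n}0.png",p["img"]); print(n,p["origin"],p["rotation"])
    for k,z in Z.items():
        for r in models.tip_of(k,p)[:3]:
            c=np.array(r["centre"])*[640,400]; print(k,round(r["conf"],2),c.round(1),atz(p,c,z)[:2].round(4))
print(robot.get_obs())
E
```

```text
scene [ 0.8341549  -0.49890736  0.78963677] [-2.48634455  0.0038349   0.529772  ]
round_cutter_c 0.75 [350.7 198.2] [0.5909 0.0568]
square_cutter_c 0.71 [278.2 212. ] [ 0.4581 -0.0697]
tin_c 0.69 [311.6 170.9] [0.475  0.0609]
tin_c 0.62 [259.6 166. ] [0.3512 0.0084]
tin_c 0.29 [262.8 297.6] [ 0.5665 -0.279 ]
jar_c 0.86 [394.2 204.9] [0.6981 0.0716]
tamper_c 0.67 [364.3 246.8] [ 0.6883 -0.0677]
plate 0.93 [377.  139.9] [0.5526 0.2938]
tray 0.87 [262.1 294.1] [ 0.5432 -0.259 ]
small_cutter_c 0.15 [375.8 136.8] [0.5495 0.2885]
egg_cup 0.8 [429.1 183.8] [0.7414 0.2131]
top [0.39008758 0.02093422 0.88412777] [-2.91489890e+00 -2.59419192e-03 -1.71403909e+00]
round_cutter_c 0.8 [287.4 204.4] [0.5932 0.0631]
square_cutter_c 0.61 [357.7 258.3] [ 0.457  -0.0685]
square_cutter_c 0.29 [182.4 237.7] [0.553  0.2927]
tin_c 0.76 [287.6 260.9] [0.4696 0.0757]
tin_c 0.64 [330.7 315.4] [0.3522 0.0054]
jar_c 0.82 [277.5 154.4] [0.6996 0.0692]
jar_c 0.37 [435.  205.2] [ 0.5412 -0.2443]
tamper_c 0.58 [342.1 146.2] [ 0.6983 -0.0715]
plate 0.59 [186.2 236. ] [0.5584 0.2891]
tray 0.7 [435.5 206.4] [ 0.5459 -0.2581]
small_cutter_c 0.77 [347.2 197.6] [ 0.5898 -0.0673]
egg_cup 0.65 [218.  149.4] [0.746  0.2039]
{'time': 1.1, 'joint_positions': array([ 1.24292946e+00,  8.71858519e-02,  1.37069435e+00, -4.51519557e-06,
        1.68360381e+00, -1.03082599e-01]), 'qvel': array([ 0.0011365 , -0.0003367 , -0.00027582, -0.00046846,  0.00028084,
       -0.00118316]), 'joint_torque': array([-3.70023181e-04, -3.40048099e+01, -3.02601743e+01,  7.16912700e-02,
        2.38174660e-02, -1.50552552e-05]), 'tool_pos': array([0.12259552, 0.53618152, 0.20551649]), 'ee_rot': array([3.14148505e+00, 1.56418024e-05, 2.91680788e+00]), 'wrist_force': array([-1.30152544, -0.11984761, -0.0185135 ]), 'wrist_torque': array([ 0.00011963, -0.05103383,  0.04466039]), 'width': 0.09391100851267888}
```

View pics/scene0.png

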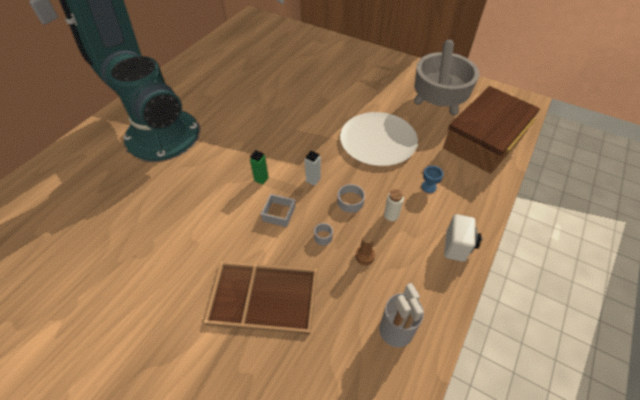

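View pics/top0.png

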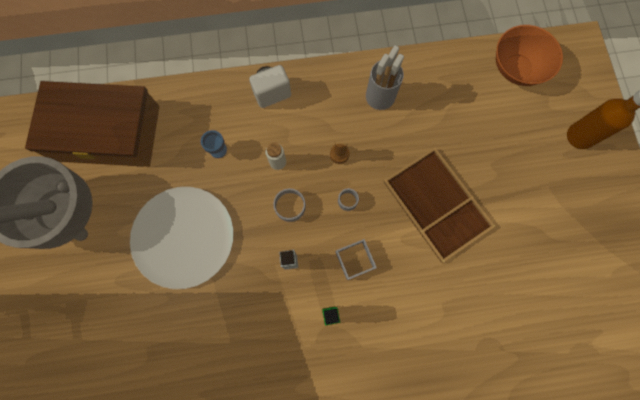

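The green look-alike is at top (331,316). The wanted aluminium tin is at top (288,259), the square cutter at (357,259) and the tray centre at about (436,206). I still need the tin, cutter and tray orientations.

Run:
```python
from h import *
p=snapshot("top"); im=p["img"]
cv2.imwrite("pics/c1.png",cv2.resize(im[140:330,265:500],None,fx=3.2,fy=3.1,interpolation=cv2.INTER_CUBIC))
# metric rectifications: tray top z=.014, cutter top z=.03, tin top z=.096  (1 px = .25/.5 mm)
def rect(z,cx,cy,s,n):
    g=np.linspace(-s,s,n); 
    src=np.float32([proj(p,[cx+a*s,cy+b*s,z]) for a,b in((1,1),(1,-1),(-1,-1),(-1,1))])
    M=cv2.getPerspectiveTransform(src,np.float32([[0,0],[n,0],[n,n],[0,n]]))
    return cv2.warpPerspective(im,M,(n,n),flags=cv2.INTER_CUBIC)
a=rect(.014,.545,-.258,.15,390); b=rect(.03,.457,-.068,.05,195); c=rect(.096,.47,.07,.05,195)
cv2.imwrite("pics/c2.png",np.hstack([a,np.vstack([b,c])]))
```

```text
(no output)
```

View pics/c1.png

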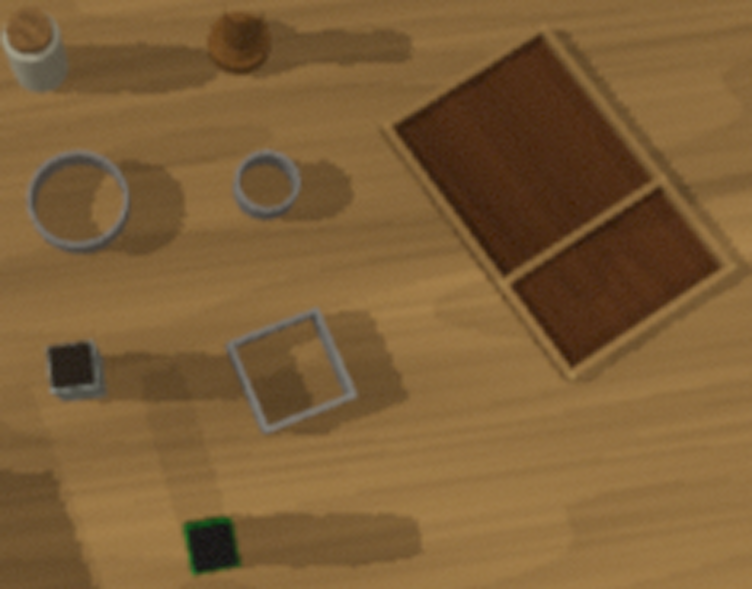

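View pics/c2.png

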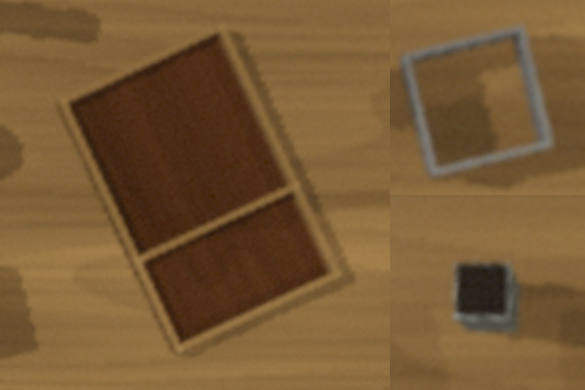

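The tray's wide compartment points up and left in the image. The square cutter is turned about 13°, and the tin is nearly square to the world axes. Moving now.

Request:
{"op": "arm_command", "data": {
  "commands": "0 0 0 0 0 -6.5 1; 0 0 0 0 0 -6.4 1; -44 -44 0 0 0 0 1; -44 -44 0 0 0 0 1; -44 -44 0 0 0 0 1; -44 -44 0 0 0 0 1; -44 -44 0 0 0 0 1; -44 -44 0 0 0 0 1; -44 -44 0 0 0 0 1; -44 -44 0 0 0 0 1; -44 -44 0 0 0 0 1; -44 -44 0 0 0 0 1"
}}

```text
time: 2.65
tool_pos: [0.5702, 0.1003, 0.2068]
ee_rot: [3.137, 0.006, -3.124]
wrist_force: [1.7, 0.6, 1.2]
width: 0.0941
```

Run:
```python
from h import *
o=robot.get_obs(); print(o["time"],o["tool_pos"].round(4),o["ee_rot"].round(4),o["joint_positions"].round(2))
im=cv2.imread("pics/top0.png")
p=snapshot("top")
def rect(z,cx,cy,s,n):
    src=np.float32([proj(p,[cx+a*s,cy+b*s,z]) for a,b in((1,1),(1,-1),(-1,-1),(-1,1))])
    M=cv2.getPerspectiveTransform(src,np.float32([[0,0],[n,0],[n,n],[0,n]]))
    return cv2.warpPerspective(im,M,(n,n),flags=cv2.INTER_CUBIC)
def rep(name,z,cx,cy,s,n,mk,amin):
    a=rect(z,cx,cy,s,n); m=mk(a).astype(np.uint8)*255
    m=cv2.morphologyEx(m,cv2.MORPH_OPEN,np.ones((3,3)))
    for c in cv2.findContours(m,cv2.RETR_EXTERNAL,cv2.CHAIN_APPROX_NONE)[0]:
        r=cv2.minAreaRect(c); k=2000*s/n
        if r[1][0]*r[1][1]*k*k<amin: continue
        b=cv2.boxPoints(r); w=np.c_[cx+s*(1-2*b[:,1]/n),cy+s*(1-2*b[:,0]/n)]
        e=w[1]-w[0]
        print(name,"c",w.mean(0).round(4),"size",(np.array(r[1])*k).round(1),"ang",round(np.degrees(np.arctan2(e[1],e[0]))%90,1))
hsv=lambda a:cv2.cvtColor(a,cv2.COLOR_BGR2HSV).astype(int)
dark=lambda a:(hsv(a)[...,2]<110)&(hsv(a)[...,1]>60)
rep("tray",.010,.545,-.258,.15,600,dark,2000)
grey=lambda a:(hsv(a)[...,1]<75)
rep("sq",.03,.457,-.066,.05,300,grey,1500)
rep("ring",.03,.592,.06,.05,300,grey,1500)
rep("tincap",.096,.47,.07,.05,300,lambda a:hsv(a)[...,2]<75,400)
def ctr(px): return
q=cv2.imread("pics/scene0.png")
cv2.imwrite("pics/s1.png",cv2.resize(q[140:345,195:415],None,fx=3.2,fy=2.9,interpolation=cv2.INTER_CUBIC))
for n,X in(("platec",[.5555,.291,0]),):pass
# plate ellipse
m=((hsv(im)[...,2]>150)&(hsv(im)[...,1]<50)).astype(np.uint8)
m[:, :120]=0;m[:,245:]=0;m[:175]=0
c=max(cv2.findContours(m,0,1)[0],key=cv2.contourArea)
w=np.array([atz(p,x[0],.013)[:2] for x in c])
A=np.c_[2*w,np.ones(len(w))];s=np.linalg.lstsq(A,(w**2).sum(1),rcond=None)[0];print("plate",s[:2],"R",np.sqrt(s[2]+s[:2]@s[:2]))
```

```text
2.65 [0.5702 0.1003 0.2068] [ 3.1369  0.0062 -3.1236] [ 0.07  0.15  1.3   0.    1.69 -1.51]
tray c [ 0.4905 -0.2912] size [ 70.1 129.4] ang 25.2
tray c [ 0.5856 -0.2462] size [131.2 130. ] ang 25.0
sq c [ 0.4553 -0.0622] size [65.2 66.9] ang 13.9
ring c [0.5892 0.0592] size [71. 67.] ang 0.0
tincap c [0.4713 0.0723] size [26. 26.] ang 0.0
plate [0.55098514 0.27971958] R 0.0951184145303745
```

View pics/s1.png

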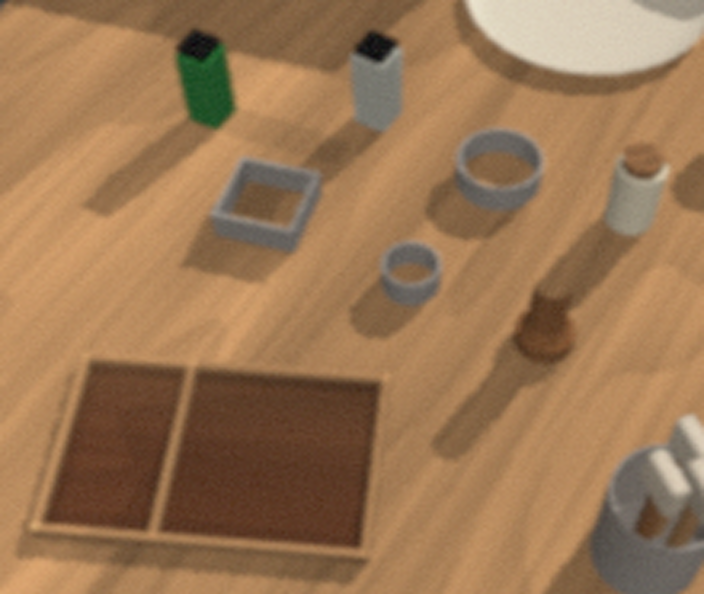

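Request:
{"op": "arm_command", "data": {
  "commands": "-20 -41 0 0 0 1 1; 0 0 0 0 0 0 1; 0 0 50 0 0 0 1; 0 0 50 0 0 0 1; 0 0 45 0 0 0 1; 0 0 35 0 0 0 1; 0 0 0 0 0 0 1"
}}

```text
time: 3.58
tool_pos: [0.5973, 0.0553, 0.0219]
ee_rot: [3.139, 0.01, 3.135]
wrist_force: [-0.2, -1.5, -0.3]
width: 0.0944
```

Run:
```python
from h import *
o=robot.get_obs(); print(o["time"],o["tool_pos"].round(4),o["ee_rot"].round(4),o["wrist_force"].round(1))
im=cv2.imread("pics/top0.png"); p=snapshot("top")
h=cv2.cvtColor(im,cv2.COLOR_BGR2HSV).astype(int)
m=(h[...,1]<60).astype(np.uint8); m[:,:115]=0;m[:,250:]=0;m[:180]=0;m[300:]=0
c=max(cv2.findContours(m,0,1)[0],key=cv2.contourArea); w=np.array([atz(p,x[0],.013)[:2] for x in cv2.convexHull(c)])
print("top",cv2.boundingRect(c)); r=cv2.fitEllipse(np.float32(w)); print(r)
for nm,z in(("round_cutter_c",.015),):
    for n in("scene","top"):
        q=snapshot(n); cv2.imwrite(f"pics/{n}1.png",q["img"])
        for t in models.tip_of(nm,q)[:1]: print(n,t["conf"],atz(q,np.array(t["centre"])*[640,400],z))
q0=cv2.imread("pics/scene0.png"); h=cv2.cvtColor(q0,cv2.COLOR_BGR2HSV).astype(int); q=snapshot("scene")
m=(h[...,1]<60).astype(np.uint8); m[:100]=0;m[175:]=0;m[:,:332]=0;m[:,422:]=0
c=max(cv2.findContours(m,0,1)[0],key=cv2.contourArea); w=np.array([atz(q,x[0],.013)[:2] for x in cv2.convexHull(c)])
print("scene",cv2.boundingRect(c),cv2.fitEllipse(np.float32(w)))
```

```text
3.575 [0.5973 0.0553 0.0219] [3.1389 0.0104 3.1347] [-0.2 -1.5 -0.3]
top (130, 187, 103, 102)
((0.5573954582214355, 0.29512321949005127), (0.21783031523227692, 0.2182217240333557), 151.9543914794922)
scene 0.56 [0.59700985 0.05264323 0.015     ]
top 0.65 [ 0.58673579 -0.06637792  0.015     ]
scene (340, 113, 78, 53) ((0.5548531413078308, 0.29330700635910034), (0.21696506440639496, 0.21760043501853943), 112.69847869873047)
```

Request:
{"op": "arm_command", "data": {
  "commands": "7 4 0 0 -0.6 0 1; 0 0 15 0 0 0 1; 0 0 0 0 0 0 1; 0 0 0 0 0 0 0; 0 0 0 0 0 0 0; 0 0 0 0 0 0 0; 0 0 0 0 0 0 0; 0 0 0 0 0 0 0"
}}

```text
time: 4.88
tool_pos: [0.5967, 0.0585, 0.014]
ee_rot: [3.139, 0.037, 3.133]
wrist_force: [-0.7, -0.1, 0.6]
width: 0.0666
```

Run:
```python
from h import *
for i in range(2):
    o=robot.get_obs(); print(o["time"],o["tool_pos"].round(4),o["ee_rot"].round(4),o["joint_positions"].round(3),o["qvel"].round(3),o["wrist_force"].round(1),o["wrist_torque"].round(2),o["width"]); p=snapshot("scene")
cv2.imwrite("pics/s2.png",cv2.resize(p["img"][120:300,230:450],None,fx=3.2,fy=3.2,interpolation=cv2.INTER_CUBIC))
```

```text
4.875 [0.5967 0.0585 0.014 ] [3.1391 0.0374 3.1332] [ 0.002  0.279  1.539  0.002  1.286 -1.561] [ 0.001 -0.002 -0.002 -0.001  0.001  0.   ] [-0.7 -0.1  0.6] [ 0.03 -0.01 -0.01] 0.06663532965521196
4.925 [0.5967 0.0585 0.014 ] [3.1391 0.0374 3.1332] [ 0.002  0.279  1.539  0.002  1.286 -1.561] [-0.001 -0.     0.001 -0.     0.001 -0.001] [-0.6 -0.  -0.4] [0.03 0.07 0.02] 0.0666554981771648
```

View pics/s2.png

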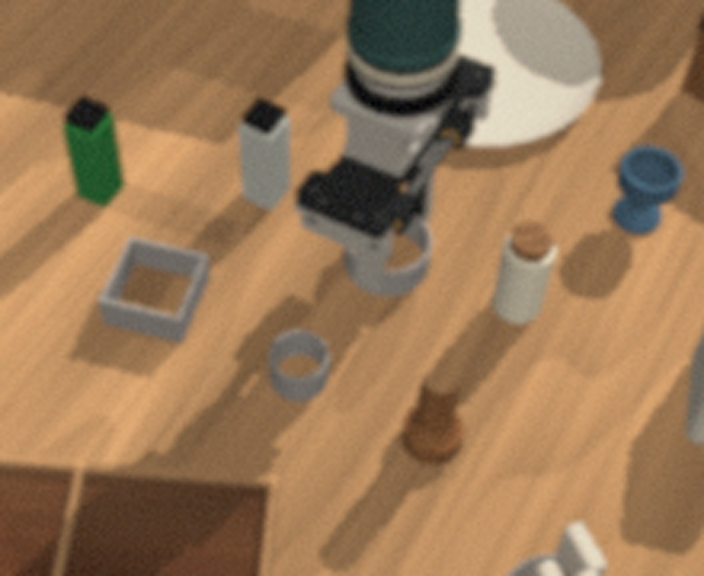

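Request:
{"op": "arm_command", "data": {
  "commands": "0 0 0 0 0 0 1; 0 0 0 0 0 0 1; 0 0 0 0 0 0 1; 6 0 4 0 2 0 1; 0 0 0 0 0 0 1; 0 0 0 0 0 0 1"
}}

```text
time: 5.72
tool_pos: [0.5907, 0.0585, 0.0096]
ee_rot: [3.139, 0.0, 3.133]
wrist_force: [0.6, -0.5, -0.1]
width: 0.0938
```

```bash
cat > s.py <<'E'
from h import *
o=robot.get_obs(); print(round(o["time"],2),o["tool_pos"].round(4),np.degrees(o["ee_rot"]).round(2),o["joint_positions"].round(3),o["wrist_force"].round(1),o["width"].round(4))
E
python3 s.py
```

```text
Traceback (most recent call last):
  File "s.py", line 2, in <module>
    o=robot.get_obs(); print(round(o["time"],2),o["tool_pos"].round(4),np.degrees(o["ee_rot"]).round(2),o["joint_positions"].round(3),o["wrist_force"].round(1),o["width"].round(4))
                                                                                                                                                                ^^^^^^^^^^^^^^^^
AttributeError: 'float' object has no attribute 'round'
```

Request:
{"op": "arm_command", "data": {
  "commands": "0 0 4 0 0 0 1; 0 0 0 0 0 0 1; 0 0 0 0 0 0 0; 0 0 0 0 0 0 0; 0 0 0 0 0 0 0; 0 0 0 0 0 0 0; 0 0 0 0 0 0 0; 0 0 -20 0 0 0 0; 0 0 -40 0 0 0 0; 0 0 -40 0 0 0 0; 0 0 0 0 0 0 0; 0 0 0 0 0 0 0"
}}

```text
time: 7.22
tool_pos: [0.5887, 0.0582, 0.1048]
ee_rot: [3.139, -0.005, 3.133]
wrist_force: [0.2, 0.4, -0.5]
width: 0.0674
```

```bash
sed -i 's/o\["width"\].round(4)/round(o["width"],4)/' s.py
python3 s.py; python3 -c "
from h import *
p=snapshot('scene');cv2.imwrite('pics/s3.png',cv2.resize(p['img'][90:270,230:450],None,fx=2,fy=2,interpolation=cv2.INTER_CUBIC))"
```

```text
7.22 [0.5887 0.0582 0.1048] [179.87  -0.31 179.52] [ 1.000e-03  2.220e-01  1.418e+00  2.000e-03  1.507e+00 -1.561e+00] [ 0.2  0.4 -0.5] 0.0674
```

View pics/s3.png

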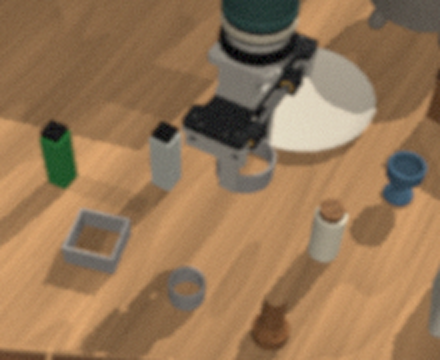

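The large ring is held and clear of the table. Next I carry it to the plate.

Request:
{"op": "arm_command", "data": {
  "commands": "5 25 0 0 0 0 0; 6 45 0 0 0 0 0; 6 45 0 0 0 0 0; 6 45 0 0 0 0 0; 5 45 0 0 0 0 0; 3 20 0 0 0 0 0; 0 0 0 0 0 0 0; 0 0 0 0 0 0 0; 0 0 0 0 0 0 0"
}}

```text
time: 8.4
tool_pos: [0.5535, 0.2832, 0.0897]
ee_rot: [-3.134, -0.028, 3.127]
wrist_force: [0.5, -0.1, 0.2]
width: 0.0674
```

```bash
python3 s.py
python3 - <<'E'
from h import *
for n in("scene","top"):
    q=snapshot(n)
    for t in models.tip_of("round_cutter_c",q)[:1]: print(n,t["conf"],atz(q,np.array(t["centre"])*[640,400],.115))
E
```

```text
8.4 [0.5535 0.2832 0.0897] [-179.57   -1.59  179.16] [ 0.38   0.314  1.335  0.004  1.521 -1.177] [ 0.5 -0.1  0.2] 0.0674
scene 0.55 [0.55578841 0.25494123 0.115     ]
top 0.72 [0.54626179 0.27698809 0.115     ]
```

Request:
{"op": "arm_command", "data": {
  "commands": "-2 10 0 -0.4 -1.6 -0.8 0; 0 0 0 0 0 0 0; 0 0 18 0 0 0 0; 0 0 18 0 0 0 0; 0 0 15 0 0 0 0; 0 0 8 0 0 0 0; 0 0 0 0 0 0 0; 0 0 0 0 0 0 0"
}}

```text
time: 9.6
tool_pos: [0.555, 0.2938, 0.0251]
ee_rot: [-3.141, -0.0, -3.141]
wrist_force: [-0.1, 0.2, 1.0]
width: 0.0672
```

```bash
python3 s.py
```

```text
9.6 [0.555  0.2938 0.0251] [-1.7998e+02 -1.0000e-02 -1.7998e+02] [ 0.397  0.354  1.417 -0.     1.371 -1.174] [-0.1  0.2  1. ] 0.0672
```

Request:
{"op": "arm_command", "data": {
  "commands": "0 0 8 0 0 0 0; 0 0 5 0 0 0 0; 0 0 0 0 0 0 0; 0 0 0 0 0 0 0.9; 0 0 0 0 0 0 0.9; 0 0 0 0 0 0 0.9; 0 0 -20 0 0 0 0.9; 0 0 -50 0 0 0 0.9; 0 0 -50 0 0 0 0.9; 0 0 -20 0 0 0 0.9; 0 0 0 0 0 0 0.9; 0 0 0 0 0 0 0.9"
}}

```text
time: 11.1
tool_pos: [0.5567, 0.2946, 0.1648]
ee_rot: [3.138, 0.01, -3.141]
wrist_force: [0.1, -0.4, 0.0]
width: 0.0845
```

```bash
python3 s.py
```

```text
11.1 [0.5567 0.2946 0.1648] [ 179.78    0.57 -179.98] [ 0.397  0.267  1.243 -0.     1.621 -1.174] [ 0.1 -0.4  0. ] 0.0845
```

Request:
{"op": "arm_command", "data": {
  "commands": "10 -30 0 0 0 0 0.9; 16 -42 0 0 0 0 0.9; 17 -44 0 0 0 0 0.9; 17 -44 0 0 0 0 0.9; 15 -35 0 0 0 0 0.9; 5 -15 0 0 0 0 0.9; 0 0 0 0 0 0 0.9; 0 0 0 0 0 0 0.9"
}}

```text
time: 12.1
tool_pos: [0.4699, 0.0794, 0.1525]
ee_rot: [3.14, -0.008, -3.139]
wrist_force: [0.3, 0.4, -0.1]
width: 0.0846
```

```bash
python3 s.py
python3 - <<'E'
from h import *
for n in("scene","top"):
    q=snapshot(n); im=q["img"]
    for k in("round_cutter_c","plate"):
        for t in models.tip_of(k,q)[:1]: print(n,k,round(t["conf"],2),(np.array(t["centre"])*[640,400]).round(1),atz(q,np.array(t["centre"])*[640,400],.021 if k[0]=="r" else 0)[:2])
    u,v=proj(q,[.556,.294,.02]); u,v=int(u),int(v)
    c=cv2.resize(im[v-35:v+35,u-60:u+60],None,fx=6,fy=4,interpolation=cv2.INTER_CUBIC); cv2.imwrite(f"pics/r_{n}.png",c); print(u,v)
a=cv2.imread("pics/r_scene.png");b=cv2.imread("pics/r_top.png");cv2.imwrite("pics/r.png",np.vstack([a,b]))
E
```

```text
12.1 [0.4699 0.0794 0.1525] [ 179.91   -0.46 -179.85] [ 0.047 -0.055  1.62   0.002  1.584 -1.526] [ 0.3  0.4 -0.1] 0.0846
scene round_cutter_c 0.41 [321.  236.4] [ 0.58554905 -0.08089501]
scene plate 0.66 [374.4 137.4] [0.5415713  0.29943465]
378 135
top round_cutter_c 0.61 [179.9 238.6] [0.55072149 0.29615522]
top plate 0.59 [184.5 236.8] [0.55712631 0.29274857]
180 236
```

View pics/r.png

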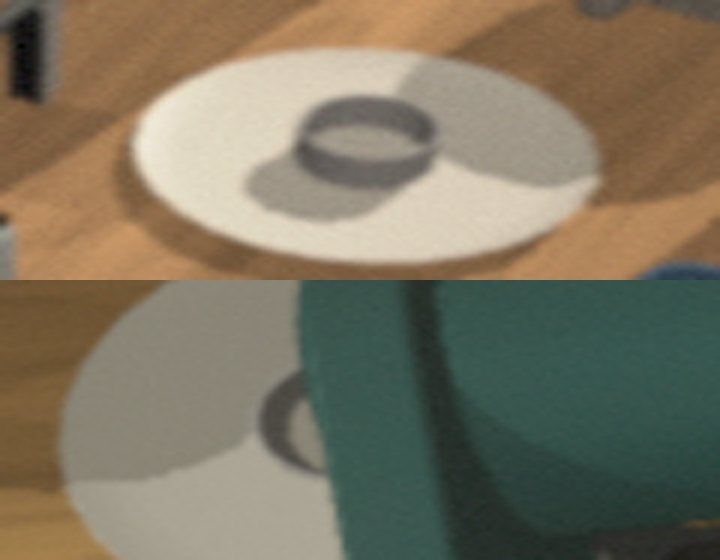

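Request:
{"op": "arm_command", "data": {
  "commands": "-1 -7 0 0 -0.5 0 0.9; 0 0 0 0 0 0 0.9; 0 0 25 0 0 0 0.9; 0 0 30 0 0 0 0.9; 0 0 25 0 0 0 0.9; 0 0 10 0 0 0 0.9; 0 0 0 0 0 0 0.9; 0 0 0 0 0 0 0.9"
}}

```text
time: 13.4
tool_pos: [0.4736, 0.0719, 0.0634]
ee_rot: [3.14, 0.008, -3.139]
wrist_force: [-0.5, -0.4, 0.3]
width: 0.0844
```

```bash
python3 s.py
```

```text
13.4 [0.4736 0.0719 0.0634] [ 179.91    0.47 -179.85] [ 3.100e-02 -3.000e-03  1.752e+00  1.000e-03  1.385e+00 -1.542e+00] [-0.5 -0.4  0.3] 0.0844
```

Request:
{"op": "arm_command", "data": {
  "commands": "1 0 12 0 0.5 0 0.9; 0 0 6 0 0 0 0.9; 0 0 0 0 0 0 0.9; 0 0 0 0 0 0 0.9; 0 0 0 0 0 0 0; 0 0 0 0 0 0 0; 0 0 0 0 0 0 0; 0 0 0 0 0 0 0; 0 0 0 0 0 0 0; 0 0 0 0 0 0 0; 0 0 0 0 0 0 0"
}}

```text
time: 14.78
tool_pos: [0.4745, 0.0721, 0.0467]
ee_rot: [3.14, 0.004, -3.139]
wrist_force: [0.3, -0.8, 0.1]
width: 0.0301
```

```bash
python3 s.py
```

```text
14.78 [0.4745 0.0721 0.0467] [ 179.9     0.21 -179.84] [ 0.031  0.018  1.766  0.002  1.354 -1.543] [ 0.3 -0.8  0.1] 0.0301
```

Request:
{"op": "arm_command", "data": {
  "commands": "0 0 -15 0 0 0 0; 0 0 -35 0 0 0 0; 0 0 -35 0 0 0 0; 0 0 -10 0 0 0 0; -7 20 0 0 0 0 0; -16 40 0 0 0 0 0; -18 46 0 0 0 0 0; -18 46 0 0 0 0 0; -16 40 0 0 0 0 0; -8 20 0 0 0 0 0; 0 0 0 0 0 0 0; 0 0 0 0 0 0 0"
}}

```text
time: 16.27
tool_pos: [0.555, 0.2879, 0.1382]
ee_rot: [-3.137, -0.009, 3.142]
wrist_force: [0.4, -0.3, -1.7]
width: 0.0299
```

```bash
python3 s.py
```

```text
16.27 [0.555  0.2879 0.1382] [-179.75   -0.53  180.  ] [ 3.880e-01  2.830e-01  1.277e+00 -1.000e-03  1.592e+00 -1.183e+00] [ 0.4 -0.3 -1.7] 0.0299
```

Request:
{"op": "arm_command", "data": {
  "commands": "-4 6 0 -0.25 -0.5 0 0; 0 0 15 0 0 0 0; 0 0 12 0 0 0 0; 0 0 5 0 0 0 0; 0 0 0 0 0 0 0; 0 0 0 0 0 0 0"
}}

```text
time: 17.02
tool_pos: [0.5582, 0.291, 0.1031]
ee_rot: [-3.14, -0.002, 3.138]
wrist_force: [0.1, 0.3, -1.6]
width: 0.0297
```

```bash
python3 s.py
python3 - <<'E'
from h import *
L=[]
for n in("scene","top"):
    q=snapshot(n); im=q["img"]
    for X in([.557,.294,.036],[.557,.294,.056]): print(n,X,proj(q,X).round(1))
    u,v=proj(q,[.556,.294,.04]); u,v=int(u),int(v)
    L.append(cv2.resize(im[v-35:v+35,u-60:u+60],None,fx=6,fy=4,interpolation=cv2.INTER_CUBIC)); print(u-60,v-35)
cv2.imwrite("pics/r2.png",np.vstack(L))
E
```

```text
17.02 [0.5582 0.291  0.1031] [-1.7993e+02 -1.1000e-01  1.7980e+02] [ 0.391  0.303  1.321 -0.     1.519 -1.177] [ 0.1  0.3 -1.6] 0.0297
scene [0.557, 0.294, 0.036] [379.9 131. ]
scene [0.557, 0.294, 0.056] [380.7 125.6]
319 94
top [0.557, 0.294, 0.036] [178.3 234.5]
top [0.557, 0.294, 0.056] [175. 233.]
117 199
```

View pics/r2.png

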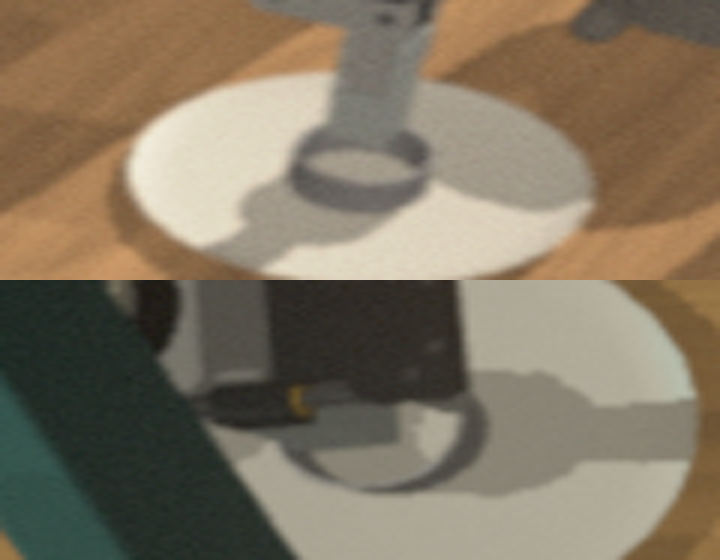

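Request:
{"op": "arm_command", "data": {
  "commands": "-1 3 0 0 0 0 0; 0 0 0 0 0 0 0; 0 0 14 0 0 0 0; 0 0 14 0 0 0 0; 0 0 10 0 0 0 0; 0 0 4 0 0 0 0; 0 0 0 0 0 0 0"
}}

```text
time: 18.0
tool_pos: [0.5589, 0.2943, 0.0576]
ee_rot: [-3.14, -0.003, 3.138]
wrist_force: [1.1, -1.1, -1.3]
width: 0.0298
```

```bash
python3 s.py
```

```text
18.0 [0.5589 0.2943 0.0576] [-1.7991e+02 -1.6000e-01  1.7982e+02] [ 0.395  0.338  1.37  -0.     1.437 -1.173] [ 1.1 -1.1 -1.3] 0.0298
```

Request:
{"op": "arm_command", "data": {
  "commands": "0 0 4 0 0 0 0; 0 0 0 0 0 0 0; 0 0 0 0 0 0 0.6; 0 0 0 0 0 0 0.6; 0 0 0 0 0 0 0.6; 0 0 -20 0 0 0 0.6; 0 0 -40 0 0 0 0.6; 0 0 -40 0 0 0 0.6; 0 0 0 0 0 0 0.6; 0 0 0 0 0 0 0.6"
}}

```text
time: 19.25
tool_pos: [0.5611, 0.2952, 0.1643]
ee_rot: [3.139, 0.007, 3.138]
wrist_force: [0.4, -0.3, -0.9]
width: 0.0566
```

```bash
python3 s.py
python3 - <<'E'
from h import *
n="scene"
q=snapshot(n); im=q["img"]
u,v=proj(q,[.556,.294,.04]); u,v=int(u),int(v)
cv2.imwrite("pics/r3.png",cv2.resize(im[v-40:v+35,u-60:u+60],None,fx=4,fy=4,interpolation=cv2.INTER_CUBIC)); print(u-60,v-40)
E
```

```text
19.25 [0.5611 0.2952 0.1643] [179.86   0.37 179.82] [ 0.395  0.28   1.229 -0.     1.626 -1.173] [ 0.4 -0.3 -0.9] 0.0566
319 89
```

View pics/r3.png

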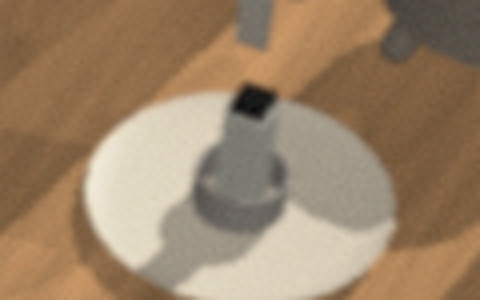

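Request:
{"op": "arm_command", "data": {
  "commands": "6 -20 0 0 0 0 1; 14 -48 0 0 0 0 1; 16 -52 0 0 0 0 1; 16 -52 0 0 0 0 1; 16 -52 0 0 0 0 1; 16 -52 0 0 0 0 1; 14 -48 0 0 0 0 1; 8 -25 0 0 0 0 1; 0 0 0 0 0 -7 1; 0 0 0 0 0 -7 1; 0 0 0 0 0 0 1; 0 0 0 0 0 0 1"
}}

```text
time: 20.8
tool_pos: [0.4406, -0.0638, 0.1446]
ee_rot: [3.133, -0.024, -2.896]
wrist_force: [0.3, 0.7, 0.1]
width: 0.0939
```

```bash
cat >> s.py <<'E'
import sys
if len(sys.argv)>3:
    x,y,yaw=map(float,sys.argv[1:4]); R=Rot.from_euler("xyz",o["ee_rot"]).as_matrix()
    print("tool shift mm",(R.T@(np.array([x,y,o["tool_pos"][2]])-o["tool_pos"])*1e3).round(1))
    print("rotvec deg",np.degrees(Rot.from_matrix(R.T@Rot.from_euler("xyz",[np.pi,0,np.radians(yaw)]).as_matrix()).as_rotvec()).round(2))
E
python3 s.py .4553 -.0622 193.9
```

```text
20.8 [ 0.4406 -0.0638  0.1446] [ 179.49   -1.39 -165.94] [-0.268 -0.108  1.685 -0.004  1.59  -2.084] [0.3 0.7 0.1] 0.0939
tool shift mm [-14.6  -2.   -0.4]
rotvec deg [ 0.51 -1.39  0.15]
```

Request:
{"op": "arm_command", "data": {
  "commands": "-14 -2 0 0.5 -1.4 0 1; 0 0 0 0 0 10 1; 0 0 0 0 0 10 1; 0 0 0 0 0 10 1; 0 0 0 0 0 10 1; 0 0 0 0 0 10 1; 0 0 0 0 0 10 1; 0 0 0 0 0 10 1; 0 0 0 0 0 10 1; 0 0 0 0 0 8 1; 0 0 0 0 0 0 1; 0 0 0 0 0 0 1"
}}

```text
time: 22.3
tool_pos: [0.4628, -0.0586, 0.143]
ee_rot: [3.13, 0.002, 1.8]
wrist_force: [0.2, 0.2, 0.2]
width: 0.0943
```

```bash
python3 s.py .4553 -.0622 103.9
```

```text
22.3 [ 0.4628 -0.0586  0.143 ] [1.7932e+02 1.1000e-01 1.0311e+02] [-0.25  -0.089  1.671  0.004  1.548 -0.479] [0.2 0.2 0.2] 0.0943
tool shift mm [-1.8 -8.2 -0.1]
rotvec deg [ 0.68  0.11 -0.78]
```

Request:
{"op": "arm_command", "data": {
  "commands": "-2 -8 0 0.7 0.1 -0.8 1; 0 0 0 0 0 0 1; 0 0 30 0 0 0 1; 0 0 35 0 0 0 1; 0 0 25 0 0 0 1; 0 0 10 0 0 0 1; 0 0 0 0 0 0 1; 0 0 0 0 0 0 1"
}}

```text
time: 23.3
tool_pos: [0.4574, -0.0636, 0.043]
ee_rot: [3.137, 0.003, 1.818]
wrist_force: [-0.2, -0.9, 0.0]
width: 0.0945
```

```bash
python3 s.py .4553 -.0622 103.9
```

```text
23.3 [ 0.4574 -0.0636  0.043 ] [179.72   0.18 104.14] [-0.261 -0.021  1.813 -0.     1.344 -0.507] [-0.2 -0.9  0. ] 0.0945
tool shift mm [ 1.9 -1.6 -0. ]
rotvec deg [0.28 0.18 0.24]
```

Request:
{"op": "arm_command", "data": {
  "commands": "2 -2 0 0.3 0.2 0.2 1; 0 0 16 0 0 0 1; 0 0 12 0 0 0 1; 0 0 4 0 0 0 1; 0 0 0 0 0 0 1; 0 0 0 0 0 0 1"
}}

```text
time: 24.05
tool_pos: [0.456, -0.0623, 0.0104]
ee_rot: [3.14, 0.001, 1.814]
wrist_force: [0.3, 0.8, 0.2]
width: 0.094
```

```bash
python3 s.py .4553 -.0622 103.9
```

```text
24.05 [ 0.456  -0.0623  0.0104] [1.7989e+02 5.0000e-02 1.0394e+02] [-0.259  0.014  1.849  0.     1.276 -0.503] [0.3 0.8 0.2] 0.094
tool shift mm [ 0.3 -0.6 -0. ]
rotvec deg [0.11 0.05 0.04]
```

Request:
{"op": "arm_command", "data": {
  "commands": "0 0 4 0 0 0 1; 0 0 0 0 0 0 1; 0 0 0 0 0 0 0; 0 0 0 0 0 0 0; 0 0 0 0 0 0 0; 0 0 0 0 0 0 0; 0 0 0 0 0 0 0; 0 0 -15 0 0 0 0; 0 0 -35 0 0 0 0; 0 0 -35 0 0 0 0; 0 0 -10 0 0 0 0; 0 0 0 0 0 0 0"
}}

```text
time: 25.55
tool_pos: [0.456, -0.0623, 0.1065]
ee_rot: [3.138, 0.002, 1.814]
wrist_force: [0.5, -0.7, -1.7]
width: 0.0639
```

```bash
python3 s.py .5856 -.2462 115.2
```

```text
25.55 [ 0.456  -0.0623  0.1065] [1.7980e+02 1.0000e-01 1.0394e+02] [-0.259 -0.076  1.732  0.     1.481 -0.503] [ 0.5 -0.7 -1.7] 0.0639
tool shift mm [-209.7   81.5    0.6]
rotvec deg [  0.19   0.12 -11.26]
```

Request:
{"op": "arm_command", "data": {
  "commands": "-22 9 0 0 0 0 0; -45 17 0 0 0 0 0; -52 20 0 0 0 0 0; -50 20 0 0 0 0 0; -32 12 0 0 0 0 0; 0 0 0 0 0 -6 0; 0 0 0 0 0 -5.3 0; 0 0 0 0 0 0 0; 0 0 0 0 0 0 0"
}}

```text
time: 26.68
tool_pos: [0.5808, -0.2527, 0.087]
ee_rot: [-3.129, -0.014, 2.011]
wrist_force: [0.7, 0.0, -0.0]
width: 0.0638
```

```bash
python3 s.py .5856 -.2462 115.2
```

```text
26.68 [ 0.5808 -0.2527  0.087 ] [-179.28   -0.78  115.23] [-0.499  0.333  1.315 -0.002  1.511 -0.939] [ 0.7  0.  -0. ] 0.0638
tool shift mm [ 3.8  7.1 -0. ]
rotvec deg [-0.72 -0.78  0.04]
```

Request:
{"op": "arm_command", "data": {
  "commands": "4 7 0 -0.7 -0.8 0 0; 0 0 0 0 0 0 0; 0 0 18 0 0 0 0; 0 0 18 0 0 0 0; 0 0 14 0 0 0 0; 0 0 6 0 0 0 0; 0 0 0 0 0 0 0; 0 0 0 0 0 0 0"
}}

```text
time: 27.68
tool_pos: [0.5848, -0.2447, 0.0252]
ee_rot: [-3.14, -0.001, 2.011]
wrist_force: [0.1, 0.2, -0.4]
width: 0.0636
```

```bash
python3 s.py .5856 -.2462 115.2
```

```text
27.68 [ 0.5848 -0.2447  0.0252] [-1.7992e+02 -5.0000e-02  1.1520e+02] [-4.850e-01  3.670e-01  1.399e+00 -1.000e-03  1.377e+00 -9.250e-01] [ 0.1  0.2 -0.4] 0.0636
tool shift mm [-1.7  0.1 -0. ]
rotvec deg [-0.08 -0.05 -0.  ]
```

Request:
{"op": "arm_command", "data": {
  "commands": "-2 0 7 0 0 0 0; 0 0 5 0 0 0 0; 0 0 0 0 0 0 0; 0 0 0 0 0 0 0.82; 0 0 0 0 0 0 0.82; 0 0 0 0 0 0 0.82; 0 0 -20 0 0 0 0.82; 0 0 -45 0 0 0 0.82; 0 0 -45 0 0 0 0.82; 0 0 -25 0 0 0 0.82; 0 0 0 0 0 0 0.82; 0 0 0 0 0 0 0.82"
}}

```text
time: 29.18
tool_pos: [0.5875, -0.2475, 0.1604]
ee_rot: [3.137, 0.007, 2.011]
wrist_force: [-0.7, -0.4, 0.2]
width: 0.0773
```

```bash
python3 s.py .6985 .069 115.2
python3 - <<'E'
from h import *
L=[]
for n in("scene","top"):
    q=snapshot(n); im=q["img"]
    for t in models.tip_of("jar_c",q)[:2]: print(n,round(t["conf"],2),atz(q,np.array(t["centre"])*[640,400],.042)[:2])
    u,v=proj(q,[.56,-.25,.02]); u,v=int(u),int(v)
    L.append(cv2.resize(im[v-55:v+50,u-70:u+70],None,fx=4,fy=2.8,interpolation=cv2.INTER_CUBIC)); print(u-70,v-55, proj(q,[.5856,-.2462,.036]), proj(q,[.5856,-.2462,.021]))
cv2.imwrite("pics/t1.png",np.vstack(L))
E
```

```text
29.18 [ 0.5875 -0.2475  0.1604] [179.72   0.42 115.2 ] [-0.487  0.287  1.227 -0.     1.619 -0.927] [-0.7 -0.4  0.2] 0.0773
tool shift mm [239.1 235.2  -0.6]
rotvec deg [ 0.28  0.42 -0.  ]
scene 0.82 [0.69603175 0.06542281]
199 235 [280.38053665 291.43646777] [281.00038451 294.49661408]
top 0.87 [0.69406532 0.07555568]
363 143 [430.88331673 185.58872708] [429.07102053 187.40944025]
```

View pics/t1.png

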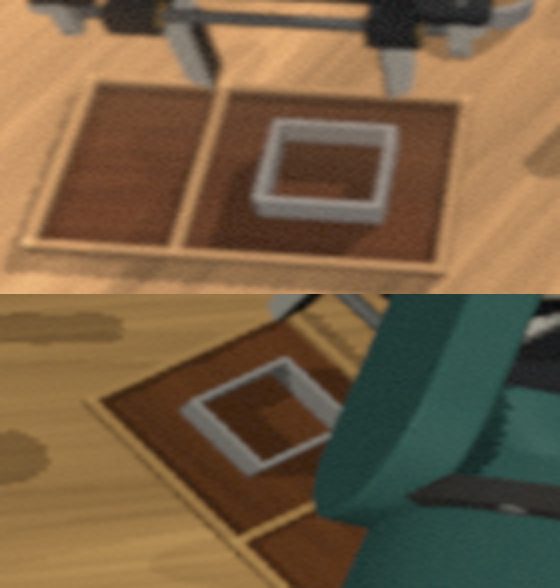

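Request:
{"op": "arm_command", "data": {
  "commands": "15 15 0 0 0 0 0.82; 36 35 0 0 0 0 0.82; 38 37 0 0 0 0 0.82; 38 37 0 0 0 0 0.82; 38 37 0 0 0 0 0.82; 38 37 0 0 0 0 0.82; 26 25 0 0 0 0 0.82; 12 12 0 0 0 0 0.82; 0 0 0 0 0 0 0.82; 0 0 0 0 0 0 0.82"
}}

```text
time: 30.62
tool_pos: [0.6969, 0.0909, 0.1489]
ee_rot: [-3.134, -0.006, 2.013]
wrist_force: [0.7, -0.4, 0.1]
width: 0.0774
```

```bash
python3 s.py .697 .0705 115.2
python3 - <<'E'
from h import *
q=snapshot("scene")
print("cutter",atz(q,(281,293.2),.036))
im=cv2.imread("pics/scene0.png"); im2=cv2.imread("pics/top0.png"); t=snapshot("top")
# jar cork top z=.084 and body base from initial pictures: colour masks near the jar
for nm,I,p in(("scene",im,q),("top",im2,t)):
    u,v=proj(p,[.697,.07,.084]).astype(int); w=I[v-12:v+13,u-12:u+13]
    h=cv2.cvtColor(w,cv2.COLOR_BGR2HSV).astype(int); cv2.imwrite(f"pics/j_{nm}.png",cv2.resize(I[v-25:v+35,u-35:u+35],None,fx=5,fy=5,interpolation=cv2.INTER_CUBIC)); print(nm,u-35,v-25)
cv2.imwrite("pics/j.png",np.hstack([cv2.imread("pics/j_scene.png"),cv2.imread("pics/j_top.png")]))
E
```

```text
30.62 [0.6969 0.0909 0.1489] [-179.55   -0.34  115.36] [ 0.048  0.454  1.028  0.003  1.668 -0.395] [ 0.7 -0.4  0.1] 0.0774
tool shift mm [-18.5  -8.7  -0. ]
rotvec deg [-0.45 -0.34  0.16]
cutter [ 0.58886606 -0.24877709  0.036     ]
scene 361 169
top 240 123
```

View pics/j.png

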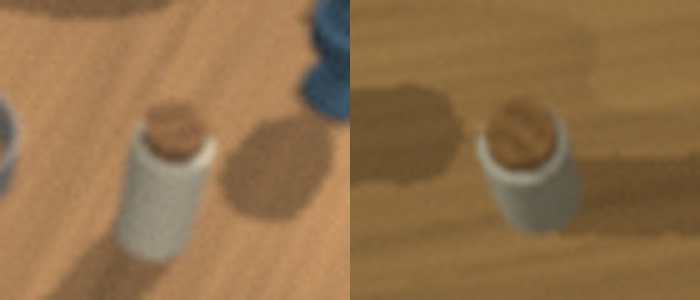

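Run:
```python
from h import *
q=snapshot("scene");t=snapshot("top")
print(atz(q,(396,192.8),.084),atz(t,(274,149),.084))
```

```text
[0.6952033  0.07358865 0.084     ] [0.6967813  0.07253247 0.084     ]
```

Request:
{"op": "arm_command", "data": {
  "commands": "-16 -8 0 -0.4 -0.3 0 0.82; 0 0 0 0 0 0 0.82; 0 0 0 0 0 0 0.82; 0 0 25 0 0 0 0.82; 0 0 30 0 0 0 0.82; 0 0 20 0 0 0 0.82; 0 0 8 0 0 0 0.82; 0 0 0 0 0 0 0.82; 0 0 0 0 0 0 0.82"
}}

```text
time: 31.95
tool_pos: [0.6987, 0.0687, 0.0681]
ee_rot: [3.135, 0.002, 2.009]
wrist_force: [0.6, -0.6, 0.8]
width: 0.0769
```

```bash
python3 s.py .696 .073 115.2
```

```text
31.95 [0.6987 0.0687 0.0681] [1.7962e+02 1.3000e-01 1.1509e+02] [ 1.700e-02  4.750e-01  1.162e+00  1.000e-03  1.498e+00 -4.210e-01] [ 0.6 -0.6  0.8] 0.0769
tool shift mm [ 5.  -0.6 -0. ]
rotvec deg [ 0.38  0.13 -0.1 ]
```

Request:
{"op": "arm_command", "data": {
  "commands": "5 0 0 0.4 0.1 0 0.82; 0 0 12 0 0 0 0.82; 0 0 8 0 0 0 0.82; 0 0 4 0 0 0 0.82; 0 0 0 0 0 0 0.82; 0 0 0 0 0 0 0; 0 0 0 0 0 0 0; 0 0 0 0 0 0 0; 0 0 0 0 0 0 0; 0 0 0 0 0 0 0; 0 0 0 0 0 0 0"
}}

```text
time: 33.33
tool_pos: [0.6977, 0.0736, 0.045]
ee_rot: [3.139, 0.002, 2.009]
wrist_force: [-0.3, 0.1, 0.6]
width: 0.0374
```

```bash
python3 s.py .696 .073 115.2
```

```text
33.33 [0.6977 0.0736 0.045 ] [1.7984e+02 1.1000e-01 1.1509e+02] [ 2.500e-02  4.910e-01  1.185e+00 -1.000e-03  1.462e+00 -4.130e-01] [-0.3  0.1  0.6] 0.0374
tool shift mm [ 0.2 -1.8 -0. ]
rotvec deg [ 0.16  0.12 -0.11]
```

Request:
{"op": "arm_command", "data": {
  "commands": "0 0 -15 0 0 0 0; 0 0 -35 0 0 0 0; 0 0 -40 0 0 0 0; 0 0 -25 0 0 0 0; 0 0 -5 0 0 0 0; 0 0 0 0 0 0 0; -15 -15 0 0 0 0 0; -32 -31 0 0 0 0 0; -36 -35 0 0 0 0 0; -36 -35 0 0 0 0 0; -36 -35 0 0 0 0 0; -36 -35 0 0 0 0 0"
}}

```text
time: 34.83
tool_pos: [0.5997, -0.1871, 0.1589]
ee_rot: [-3.126, -0.007, 2.012]
wrist_force: [0.2, 0.3, -1.1]
width: 0.0378
```

Request:
{"op": "arm_command", "data": {
  "commands": "-25 -25 0 0 0 0 0; -10 -10 0 0 0 0 0; 0 0 0 0 0 0 0; 0 0 0 0 0 0 0"
}}

```text
time: 35.33
tool_pos: [0.5767, -0.2389, 0.1544]
ee_rot: [-3.12, -0.014, 2.005]
wrist_force: [-0.9, -0.2, -1.9]
width: 0.038
```

```bash
python3 s.py .5875 -.2475 115.2
```

```text
35.33 [ 0.5767 -0.2389  0.1544] [-178.77   -0.8   114.87] [-0.479  0.286  1.241 -0.008  1.639 -0.913] [-0.9 -0.2 -1.9] 0.038
tool shift mm [-12.4   6.2  -0.3]
rotvec deg [-1.23 -0.81 -0.32]
```

Correct, then lower to just above the cutter and look.

Request:
{"op": "arm_command", "data": {
  "commands": "-12 6 0 -1.2 -0.8 -0.3 0; 0 0 0 0 0 0 0; 0 0 18 0 0 0 0; 0 0 18 0 0 0 0; 0 0 10 0 0 0 0; 0 0 4 0 0 0 0; 0 0 0 0 0 0 0; 0 0 0 0 0 0 0"
}}

```text
time: 36.33
tool_pos: [0.5889, -0.2437, 0.0988]
ee_rot: [-3.142, -0.002, 2.016]
wrist_force: [1.0, -0.1, -1.3]
width: 0.0374
```

```bash
python3 s.py .5875 -.2475 115.2
python3 - <<'E'
from h import *
L=[]
for n in("scene","top"):
    q=snapshot(n); im=q["img"]
    u,v=proj(q,[.587,-.247,.04]); u,v=int(u),int(v)
    L.append(cv2.resize(im[v-40:v+35,u-50:u+50],None,fx=4,fy=4,interpolation=cv2.INTER_CUBIC)); print(u-50,v-40)
cv2.imwrite("pics/t2.png",np.hstack(L))
E
```

```text
36.33 [ 0.5889 -0.2437  0.0988] [-1.8000e+02 -1.1000e-01  1.1552e+02] [-4.820e-01  3.220e-01  1.306e+00  1.000e-03  1.515e+00 -9.270e-01] [ 1.  -0.1 -1.3] 0.0374
tool shift mm [-2.9 -2.9 -0. ]
rotvec deg [-0.   -0.11  0.32]
230 251
381 144
```

View pics/t2.png

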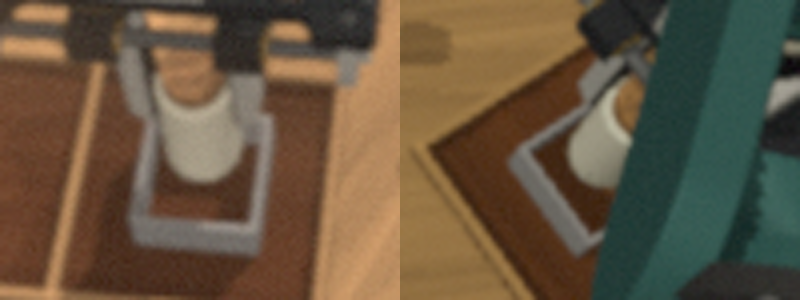

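Request:
{"op": "arm_command", "data": {
  "commands": "-2 -1 0 0 0 0.3 0; 0 0 0 0 0 0 0; 0 0 14 0 0 0 0; 0 0 14 0 0 0 0; 0 0 10 0 0 0 0; 0 0 3 0 0 0 0; 0 0 0 0 0 0 0"
}}

```text
time: 37.3
tool_pos: [0.5886, -0.246, 0.0547]
ee_rot: [-3.141, -0.002, 2.01]
wrist_force: [1.0, 0.8, -1.5]
width: 0.037
```

```bash
python3 s.py .5875 -.2475 115.2
```

```text
37.3 [ 0.5886 -0.246   0.0547] [-1.7998e+02 -1.3000e-01  1.1519e+02] [-4.850e-01  3.520e-01  1.357e+00  1.000e-03  1.434e+00 -9.250e-01] [ 1.   0.8 -1.5] 0.037
tool shift mm [-0.9 -1.6 -0. ]
rotvec deg [-0.02 -0.13 -0.01]
```

Request:
{"op": "arm_command", "data": {
  "commands": "0 0 3 0 0 0 0; 0 0 0 0 0 0 0; 0 0 0 0 0 0 0.65; 0 0 0 0 0 0 0.65; 0 0 0 0 0 0 0.65; 0 0 -20 0 0 0 0.65; 0 0 -40 0 0 0 0.65; 0 0 -40 0 0 0 0.65; 0 0 -5 0 0 0 0.65; 0 0 0 0 0 0 0.65; 0 0 0 0 0 0 0.65"
}}

```text
time: 38.67
tool_pos: [0.5899, -0.2468, 0.1655]
ee_rot: [3.137, 0.004, 2.011]
wrist_force: [-0.5, 1.1, 0.3]
width: 0.0611
```

```bash
python3 s.py .692 -.07 115.2
python3 - <<'E'
from h import *
q=snapshot("scene");t=snapshot("top"); L=[]
print(atz(q,(365.3,257.5),0),atz(q,(367.5,240.7),.084),atz(t,(339.7,153.3),.015))
for n,p in(("scene",q),("top",t)):
    for k in models.tip_of("tamper_c",p)[:1]: print(n,round(k["conf"],2),atz(p,np.array(k["centre"])*[640,400],.042)[:2])
    u,v=proj(p,[.64,-.17,.04]).astype(int); L.append(cv2.resize(p["img"][v-55:v+60,u-66:u+66],None,fx=3,fy=4,interpolation=cv2.INTER_CUBIC)); print(u-66,v-55)
cv2.imwrite("pics/t3.png",np.hstack(L))
E
```

```text
38.67 [ 0.5899 -0.2468  0.1655] [179.76   0.21 115.19] [-4.850e-01  2.930e-01  1.210e+00  1.000e-03  1.634e+00 -9.250e-01] [-0.5  1.1  0.3] 0.0611
tool shift mm [116.5 167.7   0.3]
rotvec deg [ 0.24  0.21 -0.01]
[ 6.94729181e-01 -6.75858378e-02 -1.11022302e-16] [ 0.69568426 -0.07520463  0.084     ] [ 0.69241805 -0.06666164  0.015     ]
scene 0.89 [ 0.69409681 -0.07772491]
255 218
top 0.72 [ 0.69932581 -0.07111944]
325 110
```

View pics/t3.png

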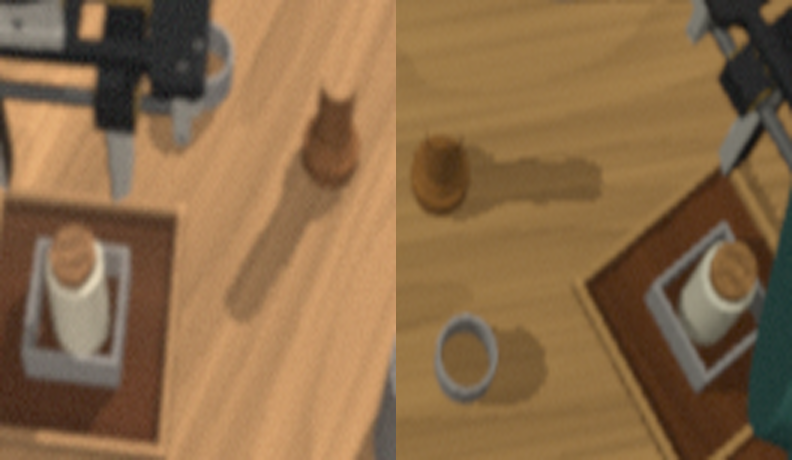

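Request:
{"op": "arm_command", "data": {
  "commands": "14 20 0 0 0 0 0.8; 26 39 0 0 0 0 0.8; 28 42 0 0 0 0 0.8; 24 36 0 0 0 0 0.8; 14 20 0 0 0 0 0.8; 4 6 0 0 0 0 0.8; 0 0 0 0 0 0 0.8; 0 0 0 0 0 0 0.8"
}}

```text
time: 39.88
tool_pos: [0.6904, -0.0769, 0.1588]
ee_rot: [-3.136, -0.002, 2.004]
wrist_force: [-0.6, 0.7, -0.5]
width: 0.0753
```

```bash
python3 s.py .695 -.071 115.2
```

```text
39.88 [ 0.6904 -0.0769  0.1588] [-1.7966e+02 -1.0000e-01  1.1485e+02] [-0.191  0.43   1.043 -0.002  1.675 -0.625] [-0.6  0.7 -0.5] 0.0753
tool shift mm [ 3.4  6.6 -0. ]
rotvec deg [-0.34 -0.1  -0.35]
```

Request:
{"op": "arm_command", "data": {
  "commands": "3 7 0 -0.3 0 -0.3 0.8; 0 0 0 0 0 0 0.8; 0 0 25 0 0 0 0.8; 0 0 30 0 0 0 0.8; 0 0 25 0 0 0 0.8; 0 0 12 0 0 0 0.8; 0 0 4 0 0 0 0.8; 0 0 0 0 0 0 0.8; 0 0 0 0 0 0 0.8"
}}

```text
time: 41.0
tool_pos: [0.6974, -0.0758, 0.0656]
ee_rot: [3.135, 0.004, 2.005]
wrist_force: [-0.7, -1.4, -0.4]
width: 0.0753
```

```bash
python3 s.py .695 -.071 115.2
```

```text
41.0 [ 0.6974 -0.0758  0.0656] [179.65   0.25 114.85] [-0.189  0.474  1.167  0.     1.493 -0.623] [-0.7 -1.4 -0.4] 0.0753
tool shift mm [ 5.3 -0.2 -0. ]
rotvec deg [ 0.35  0.25 -0.35]
```

Request:
{"op": "arm_command", "data": {
  "commands": "5 0 0 0.3 0.2 -0.3 0.8; 0 0 12 0 0 0 0.8; 0 0 8 0 0 0 0.8; 0 0 4 0 0 0 0.8; 0 0 0 0 0 0 0.8; 0 0 0 0 0 0 0; 0 0 0 0 0 0 0; 0 0 0 0 0 0 0; 0 0 0 0 0 0 0; 0 0 0 0 0 0 0; 0 0 0 0 0 0 0; 0 0 0 0 0 0 0"
}}

```text
time: 42.5
tool_pos: [0.6962, -0.0711, 0.042]
ee_rot: [3.138, 0.003, 2.01]
wrist_force: [0.5, -0.2, 0.3]
width: 0.0257
```

```bash
python3 s.py .4905 -.2912 115.2
```

```text
42.5 [ 0.6962 -0.0711  0.042 ] [1.7982e+02 1.5000e-01 1.1518e+02] [-0.183  0.489  1.195 -0.     1.454 -0.622] [ 0.5 -0.2  0.3] 0.0257
tool shift mm [-111.7 -279.8   -0.6]
rotvec deg [ 0.18  0.15 -0.02]
```

Request:
{"op": "arm_command", "data": {
  "commands": "0 0 -15 0 0 0 0; 0 0 -35 0 0 0 0; 0 0 -40 0 0 0 0; 0 0 -25 0 0 0 0; 0 0 -5 0 0 0 0; 0 0 0 0 0 0 0; -8 -20 0 0 0 0 0; -15 -38 0 0 0 0 0; -18 -45 0 0 0 0 0; -19 -47 0 0 0 0 0; -18 -45 0 0 0 0 0; -15 -38 0 0 0 0 0"
}}

```text
time: 44.0
tool_pos: [0.5169, -0.2548, 0.1559]
ee_rot: [-3.133, -0.01, 2.017]
wrist_force: [0.2, -0.6, -0.9]
width: 0.0255
```

Request:
{"op": "arm_command", "data": {
  "commands": "-8 -20 0 0 0 0 0; -3 -8 0 0 0 0 0; 0 0 0 0 0 0 0; 0 0 0 0 0 0 0"
}}

```text
time: 44.5
tool_pos: [0.4925, -0.2772, 0.1512]
ee_rot: [-3.13, -0.018, 2.013]
wrist_force: [-0.5, 0.2, -1.2]
width: 0.0256
```

```bash
python3 s.py .4905 -.2912 115.2
```

```text
44.5 [ 0.4925 -0.2772  0.1512] [-179.31   -1.03  115.34] [-0.612  0.154  1.404 -0.002  1.605 -1.054] [-0.5  0.2 -1.2] 0.0256
tool shift mm [-11.8  -7.8  -0.1]
rotvec deg [-0.69 -1.03  0.14]
```

Request:
{"op": "arm_command", "data": {
  "commands": "-12 -8 0 -0.7 -1 0 0; 0 0 0 0 0 0 0; 0 0 22 0 0 0 0; 0 0 25 0 0 0 0; 0 0 18 0 0 0 0; 0 0 8 0 0 0 0; 0 0 0 0 0 0 0; 0 0 0 0 0 0 0"
}}

```text
time: 45.5
tool_pos: [0.4937, -0.2919, 0.0782]
ee_rot: [3.137, 0.005, 2.017]
wrist_force: [0.3, -0.1, -0.1]
width: 0.0252
```

```bash
python3 s.py .4905 -.2912 115.2
```

```text
45.5 [ 0.4937 -0.2919  0.0782] [179.74   0.28 115.54] [-0.634  0.192  1.508  0.002  1.435 -1.08 ] [ 0.3 -0.1 -0.1] 0.0252
tool shift mm [ 2.  -2.6 -0. ]
rotvec deg [0.26 0.28 0.34]
```

Request:
{"op": "arm_command", "data": {
  "commands": "2 -2 0 0.3 0.3 0.3 0; 0 0 10 0 0 0 0; 0 0 8 0 0 0 0; 0 0 5 0 0 0 0; 0 0 0 0 0 0 0; 0 0 0 0 0 0 0"
}}

```text
time: 46.25
tool_pos: [0.4915, -0.2913, 0.0549]
ee_rot: [3.142, 0.001, 2.011]
wrist_force: [0.5, 0.8, 0.0]
width: 0.0255
```

```bash
python3 s.py .4905 -.2912 115.2
```

```text
46.25 [ 0.4915 -0.2913  0.0549] [1.8000e+02 8.0000e-02 1.1522e+02] [-6.340e-01  2.100e-01  1.536e+00 -1.000e-03  1.395e+00 -1.074e+00] [0.5 0.8 0. ] 0.0255
tool shift mm [ 0.6 -0.9 -0. ]
rotvec deg [0.   0.08 0.02]
```

Request:
{"op": "arm_command", "data": {
  "commands": "0 0 4 0 0 0 0; 0 0 2 0 0 0 0; 0 0 0 0 0 0 0; 0 0 0 0 0 0 0.6; 0 0 0 0 0 0 0.6; 0 0 0 0 0 0 0.6; 0 0 -20 0 0 0 0.6; 0 0 -45 0 0 0 0.6; 0 0 -45 0 0 0 0.6; 0 0 -20 0 0 0 0.6; 0 0 0 0 0 0 0.6; 0 0 0 0 0 0 0.6"
}}

```text
time: 47.75
tool_pos: [0.4914, -0.2912, 0.1824]
ee_rot: [3.141, 0.002, 2.011]
wrist_force: [-0.7, 0.5, -0.4]
width: 0.0565
```

Request:
{"op": "arm_command", "data": {
  "commands": "30 0 0 0 0 0 0.6; 45 0 0 0 0 0 0.6; 50 0 0 0 0 0 0.6; 50 0 0 0 0 0 0.6; 50 0 0 0 0 0 0.6; 40 0 0 0 0 0 0.6; 15 0 0 0 0 0 0.6; 0 0 0 0 0 0 0.6; 0 0 0 0 0 0 0.6"
}}

```text
time: 48.88
tool_pos: [0.3638, -0.03, 0.1693]
ee_rot: [-3.128, -0.015, 2.008]
wrist_force: [-0.2, -0.4, 0.3]
width: 0.0562
```

```bash
python3 s.py
python3 - <<'E'
from h import *
for n in("scene","top"):
    q=snapshot(n); cv2.imwrite(f"pics/end_{n}.png",q["img"])
    for k in("round_cutter_c","tin_c","square_cutter_c","jar_c","tamper_c","small_cutter_c","egg_cup"):
        z=Z[k]+(.006 if k[:3] not in("sma","egg") else 0)
        for t in models.tip_of(k,q)[:2]: print(n,k,round(t["conf"],2),atz(q,np.array(t["centre"])*[640,400],z)[:2].round(4))
a=cv2.imread("pics/end_scene.png")[100:340,195:455];b=cv2.imread("pics/end_top.png")[130:320,120:500]
cv2.imwrite("pics/e1.png",cv2.resize(a,None,fx=3,fy=2.5,interpolation=cv2.INTER_CUBIC))
cv2.imwrite("pics/e2.png",cv2.resize(b,None,fx=2.1,fy=2.1,interpolation=cv2.INTER_CUBIC))
E
```

```text
48.88 [ 0.3638 -0.03    0.1693] [-179.2    -0.85  115.07] [-0.241 -0.314  1.804  0.003  1.672 -0.678] [-0.2 -0.4  0.3] 0.0562
scene round_cutter_c 0.49 [0.5542 0.2876]
scene tin_c 0.83 [0.3609 0.0077]
scene tin_c 0.61 [ 0.5988 -0.0907]
scene square_cutter_c 0.57 [ 0.5827 -0.2528]
scene jar_c 0.9 [ 0.5901 -0.2453]
scene tamper_c 0.75 [ 0.4845 -0.2882]
scene small_cutter_c 0.69 [ 0.5864 -0.0667]
scene small_cutter_c 0.53 [0.7431 0.1973]
scene egg_cup 0.71 [0.7444 0.2089]
top round_cutter_c 0.83 [0.5492 0.2965]
top tin_c 0.9 [0.5578 0.2957]
top square_cutter_c 0.61 [ 0.591  -0.2549]
top jar_c 0.57 [ 0.5902 -0.2509]
top tamper_c 0.57 [ 0.4889 -0.2863]
top small_cutter_c 0.53 [ 0.5835 -0.0722]
top egg_cup 0.72 [0.7471 0.2046]
```

View pics/e1.png

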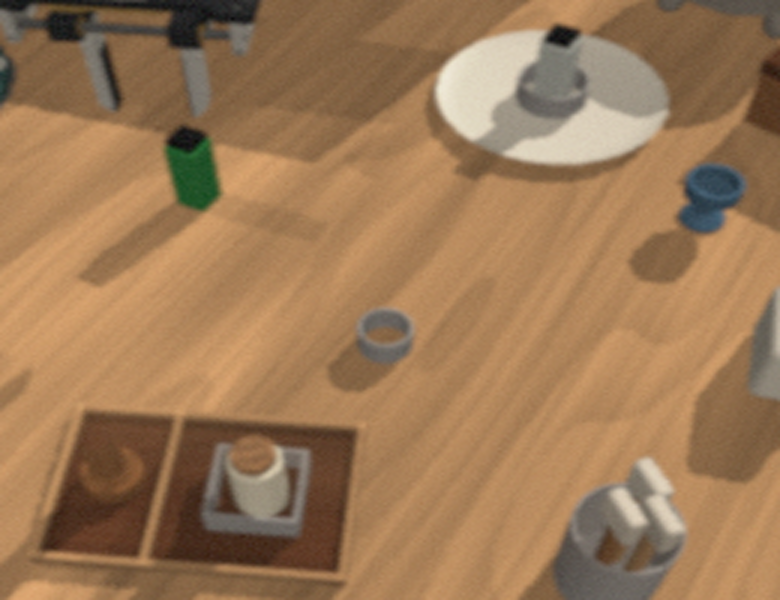

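View pics/e2.png

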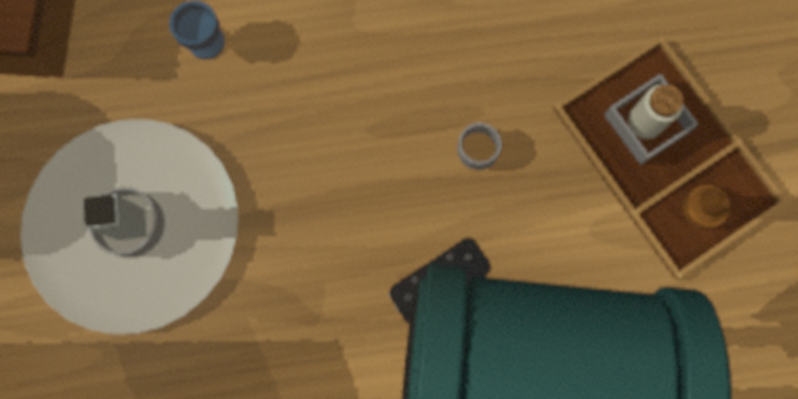

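Both kits are in place. In the top crop, the tin stands in the ring at (127,222) on the plate, whose centre is at (129,226). The jar stands in the square cutter mid-compartment, the tamper stands upright in the narrow compartment, and the small cutter and egg cup have not moved.

```bash
python3 -c "
from bench import robot
print(robot.close_job())"
```

```text
the job is handed in; nothing more can be done
None
```

Both baking kits are made up, and I handed the job in at about 49 s on the robot's clock. No verdict was reported.

- **Order:** I placed the large round cutter on the plate, then the aluminium tin inside it. In the tray came the square cutter, then the cork jar inside it, then the tamper in the narrow compartment.
- **Last pictures:** Both camera views show the tin, jar and tamper upright and the two cutters lying flat. The ring is a few mm from the plate centre at most, and by pixel measurement just after release the square cutter is about 4 mm off the middle of its compartment. The tamper is within a few mm of the middle of the narrow one. The small cutter, egg cup and green look-alike are where they started. The gripper is open and clear of everything.
- **Forces:** The wrist force was never above about 3 N in any reading I took between moves.
- **Disagreements:**
  - The trained networks' positions differed by up to about 9 mm between the two views.
  - In the last scene picture the network's tin reports were wrong: the green look-alike and an empty spot. The top view put the tin inside the ring, and the pictures bear that out.
  - The first grip on the ring was 7 mm off and 2° tilted, so I opened and gripped it again before lifting.

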